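# Set the sample mill to its finest grind

### The arm

A 7-joint arm with a two-finger parallel gripper is mounted at the origin on a cart in front of the work surface, level with it; the furniture and walls round the work are solid. World frame = base frame: x ahead of the robot, y to its left, z up, the work surface at z = 0. Lengths are in mm, angles in rad, forces in N, time in s.
With the tool pointing down it reaches from about 400 to 875 mm from the base axis. Payload 4.4 kg.
Tool frame: the origin (TCP) lies midway between the tips of the shut fingers; the grasp point (between the pads) lies 19 mm behind it; z points along the fingers, y is the line along which they close (so a half turn about z gives the same grasp; the last joint's range is limited). The gripper opens to 85 mm and grips with 20 to 120 N. Pads are 22 mm wide; open, the fingers measure 114 mm over their backs; the gripper's body (76 mm by 85 mm) begins 54 mm behind the grasp point. The pads swing forward as they close: fully open they stand 13 mm farther back than shut.
Start: joints at [-1.326, 0.628, 0.038, 1.517, -0.027, 0.996, -0.02], TCP at [198.758, 618.881, 192.213] pointing down, gripper open.
Joint ranges: [-3.06, 3.06], [-0.37, 2.12], [-1.25, 1.32], [0.18, 2.47], [-1.1, 4.24], [0.23, 1.98], [-2.94, 2.94]. Speed limits (rad/s): [2.57, 2.57, 3.14, 3.14, 3.14, 3.14, 3.14].

### API

Orientations are given as [roll, pitch, yaw] about the fixed x, y, z axes, in that order (R = Rz(yaw) Ry(pitch) Rx(roll)).
In Python, from cell import ctrl gives the robot as it stands.
- The arm moves only by the shell command python3 -m handwheel 'ROWS'. ROWS is JSON, a list of rows, each a list of 3 entries, a list of its own where there are three numbers: the turn, a rotation vector about the tool's x, y, z in degrees, then the shift along the tool's x, y, z in m, then the closure, from 0 (fully open) to 1 (shut). A call has 1 to 5 rows; each row shifts and turns the commanded pose from where the row before left it, along the tool's axes as they then stand; what a row does not reach is not made up. A row lasts 1/12 s, in which the tool goes at most 41.7 mm and 7.16 degrees, less where a joint would pass 70% of its speed; a pose out of reach is approached as far as the arm can. A call is refused whole if a number of a shift passes 0.0417 or a number of a turn 7.16, either way. A call with a gripper value outside its range is refused whole. The fingers move at their own pace and stop on an object; the grip force is fixed at half the most. Time passes only in rows, so rows that do not move let the fingers close. It gives the time, the measured TCP pose, the force, the opening and the grip force at its end, in the units of the state.
- ctrl.read_state(): the state, without advancing time (a new reading comes with each control period).
- ctrl.get_image(name): name is "side" or "top"; returns a dict with "pixels" (420x560x3 uint8, red, green, blue), "fx", "fy", "cx", "cy" (pixels), "k1" (the pictures are not rectified: a ray, as slopes to the right and down, at radius r is drawn at 1 + k1 r^2 times it, then the intrinsics apply), "pose" (4x4, takes a point from camera to world coordinates). Camera axes: x right, y up, looking along -z (the intrinsics and any distortion apply to the point x, -y, -z); pixel columns grow to the right and rows downward; lengths in mm; the calibration is good to about 2 mm. A picture is of the moment at which its call begins. There is no depth.
- ctrl.finish_job(): hands the job in; it is judged then, once.
The state is a dict: "clock": time; "qpos": joint angles; "qd": joint speeds; "tau": joint torques, N m; "eef_pos": TCP position; "tool_rot": TCP orientation; "force": force on the tool from outside, world axes, zero at the start; "torque": the same for the moment, N m; "width": finger opening in mm; "gripper_force": force on a finger pad.
Only numpy, scipy, OpenCV 4.12 (cv2) and the standard library are available. Lean on these libraries where they do the work, as an engineer would, in place of code of your own. Each camera call takes 0.05 s, during which the arm holds its last target. There are 200 camera calls.

### The job

Set the sample mill to its finest grind for the roast-colour sample: draw the spring pin up out of the long slot by its black knob, swing the setting arm round until the high point of the cam bears squarely on the nose of the sprung push rod, and let the pin drop fully home into the hole there. Do not disturb the bowls, tray, tin and spoon beside the mill.

Things in the scene. Friction and masses are not known exactly. Their poses are not given: they have to be found in the camera images.
- sample_mill: grey bench coffee mill, 400 mm long, 170 mm wide, fixed to the table. Origin on the table under the upright axis of cam and setting arm, which stand on its round front end (deck 85 mm high). x points from there to its back, along push rod, grinding chamber (from 115 mm behind the axis, 164 mm high), hopper and motor; y to its left, z up
- cam_axis (a point): point on the upright axis of cam and arm, 118 mm above the table. Round it on the deck lies a flat steel index sector: radius 50 to 76 mm, 10 mm thick, top 118 mm high. All its openings are 11.6 mm wide on a 62 mm radius. The cam is a steel disc, 50 mm across, set 11 mm off the axis on the side away from the arm; a dark scribed line on it marks the high point
- fine_hole (a point): centre of the fine hole, at the top of the sector; straight in front of the cam axis, on the side away from the push rod, 62 mm from the axis. With the pin in it the cam's high point is on the push rod
- medium_hole (a point): centre of the medium hole at the top of the sector, next to the fine hole: 38 degrees anticlockwise of it (seen from above); not wanted now
- slot_middle (a point): middle of the curved coarse slot at the top of the sector, on the mill's right (-y); the pin's centre can stand in it from 72 to 118 degrees anticlockwise of the fine hole, and starts in it
- setting_arm (a joint): angle in rad of the flat setting arm (62 mm from axis to pin, its top 130 mm high, hub 137 mm); 0 when it points straight to the mill's front (-x), over the fine hole; positive anticlockwise from above: the pin is at the axis + 62 mm * (-cos q, -sin q) in mill x, y. Starts at 1.36 to 1.95, stops at -0.28 and 2.12. Friction and cam need up to 3 N at the knob; it stays where it is left
- index_pin (a joint): lift in m of the 8 mm spring pin at the arm's end: 0 fully home (its round end 8.5 mm below the top of the sector), 0.016 at most; 10 to 14 mm keeps it clear of the sector. The spring pulls it down with 5 N when home, 9 N at full lift; off a hole it rests on the sector at 0.0085; let go within 2.5 mm of a hole's centre it centres itself and drops in
- knob_grip (a point): on the axis of the black round knob on top of the pin, at the height to grip (165 mm above the table when the pin is home). The knob is 27 mm across from 149 to 175 mm high, its top 181 mm; the sleeve under it ends at 138 mm. It turns freely about its own upright axis, so the hand need not turn with the arm, and it lifts with the pin
- push_rod (a joint): travel in m of the sprung push rod (follower): 0 at rest, grows as the cam pushes it back towards the grinding chamber; 0.007 with the cam's high point on its nose (12 N), about 0.004 in the medium hole, 0 with the pin in the slot, where the cam is clear of it
- rod_nose (a point): front point of the push rod's round steel nose, 105 mm above the table, straight behind the cam; at rest 29 mm from the cam axis, a bare coil spring behind it
- hopper_rim (a point): centre of the rim of the open steel hopper funnel, 100 mm across, 238 mm above the table, 152 mm behind the cam axis; keep the hand clear of it
- bowl_a: empty black-and-white cupping bowl, 92 mm wide, 60 mm high, left of the mill's front; origin at the centre of its underside
- bowl_b: second such bowl, left of the mill behind the first; origin at the centre of its underside
- bean_tray: blue sample tray with a bag of green beans, 216 x 122 x 49 mm, along the right side of the mill; origin at the centre of its underside
- tin: square tinplate sample tin, 62 mm, 52 mm high, in front of the tray, right of the mill's round end; origin at the centre of its underside
- spoon: steel cupping spoon, 192 mm, lying right of the tray; origin at the centre of its underside

How it is judged (in metres and radians):
On the way:
1. the pin is drawn up out of the slot while the arm still stands over it (value of joint index_pin above 0.006 m and value of joint setting_arm above 1.1 rad).
At the end, for the whole second after the job is handed in: The pin is fully home (within 2 mm) in the fine hole: the setting arm stands within 0.08 rad of straight to the front, the cam's high point holds the push rod pushed in by more than 6 mm, and the arm is at rest (value of joint setting_arm between -0.08 and 0.08 rad and value of joint index_pin below 0.002 m and value of joint push_rod above 0.006 m and velocity of joint setting_arm between -0.05 and 0.05 rad/s); the robot touches nothing.
It fails at once if a bowl, the tray, the tin or the spoon is moved more than 30 mm (distance of any of bowl_a, bowl_b, bean_tray, tin, spoon from where it was at the start of the episode above 0.03 m).
It also fails if it takes over 35 s, if anything falls off the work surface, if the arm or the gripper's body presses on something with over 40 N, if the wrist force passes 120 N, or if a joint passes its speed limit or range.

## Working session

There is one attempt and no reset: what is moved stays moved. The work goes in short steps, Python scripts to look and compute and a shell command to move; the robot and the scene stay as the last step left them, time stands still between calls to the robot, and variables do not carry over. Pictures are saved under pics/ and viewed, at most 12 in all, crops included, and the job is handed in when it is done.

```bash
mkdir -p pics
cat > h.py <<'E'
import numpy as np,cv2
from cell import ctrl
def K(c): return np.array([[c['fx'],0,c['cx']],[0,c['fy'],c['cy']],[0,0,1]])
def ray(c,u,v):
    p=cv2.undistortPoints(np.array([[[u,v]]],float),K(c),np.array([c['k1'],0,0,0.]))[0,0]
    P=np.array(c['pose']); d=P[:3,:3]@np.array([p[0],-p[1],-1]); return P[:3,3],d
def onz(c,u,v,z):
    o,d=ray(c,u,v); return o+d*(z-o[2])/d[2]
def proj(c,X):
    P=np.array(c['pose']); q=P[:3,:3].T@(np.array(X,float)-P[:3,3]); x,y=q[0]/-q[2],-q[1]/-q[2]
    s=1+c['k1']*(x*x+y*y); return c['fx']*x*s+c['cx'],c['fy']*y*s+c['cy']
def grab(n,f):
    c=ctrl.get_image(n); cv2.imwrite(f,c['pixels'][:,:,::-1]); np.save(f[:-4]+'.npy',c,allow_pickle=True); return c
def load(f): return np.load(f,allow_pickle=True).item()
E
python3 - <<'E'
from h import *
for n in('top','side'):
    c=grab(n,f'pics/{n}0.png');print(n,c['fx'],c['k1'],np.round(c['pose'],2).tolist())
s=ctrl.read_state();print({k:np.round(s[k],3) for k in s})
E
```

```text
top 462.59899852677046 -0.1112804111571686 [[0.01, 0.98, -0.18, 331.29], [-1.0, 0.0, -0.0, -61.27], [-0.0, 0.18, 0.98, 1452.11], [0.0, 0.0, 0.0, 1.0]]
side 405.2030544763936 -0.1060400467101401 [[1.0, 0.01, -0.03, 559.58], [-0.03, 0.46, -0.89, -1109.3], [-0.0, 0.89, 0.46, 697.25], [0.0, 0.0, 0.0, 1.0]]
{'clock': np.float64(0.1), 'qpos': array([-1.326,  0.629,  0.038,  1.518, -0.027,  0.996, -0.02 ]), 'qd': array([-0.001, -0.001,  0.   , -0.005,  0.002, -0.   ,  0.001]), 'tau': array([ 4.0000e-03, -5.6452e+01,  1.2310e+00, -1.9397e+01,  1.1000e-02,
        5.0000e-03, -0.0000e+00]), 'eef_pos': array([198.553, 618.288, 191.39 ]), 'tool_rot': array([-3.14 , -0.   ,  2.831]), 'force': array([ 0.238, -0.187, -0.784]), 'torque': array([ 0.006, -0.03 , -0.03 ]), 'gripper_force': np.float64(0.0), 'width': np.float64(85.598)}
```

View pics/top0.png

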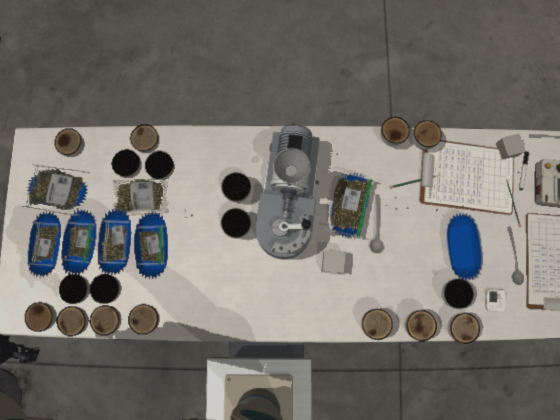

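View pics/side0.png

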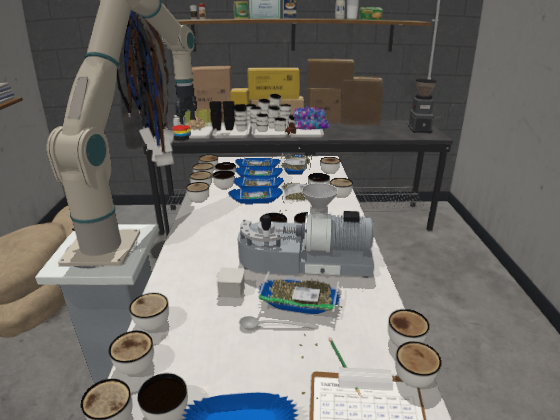

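The top view shows the mill, with its hub near (284,226) and the black knob near (306,224). The side view shows the knob near (266,225), with the tray and tin on the near side. I'll zoom in on both.

Run:
```python
from h import *
a=load('pics/top0.npy')['pixels'][175:265,250:340,::-1]; b=load('pics/side0.npy')['pixels'][200:280,230:330,::-1]
a=cv2.resize(a,None,fx=4.4,fy=4.4,interpolation=cv2.INTER_CUBIC);b=cv2.resize(b,(400,396),interpolation=cv2.INTER_CUBIC)
cv2.imwrite('pics/z0.png',np.hstack([a,b]))
c=load('pics/top0.npy')
for n,u,v,z in(('knob',306,224,181),('hub',284,226,137),('hop',291,164,238),('tin',337,261,52)):print(n,onz(c,u,v,z).round(1))
```

```text
knob [ 537.1 -134.9  181. ]
hub [538.1 -74.1 137. ]
hop [693.3 -91.7 238. ]
tin [ 444.9 -235.9   52. ]
```

View pics/z0.png

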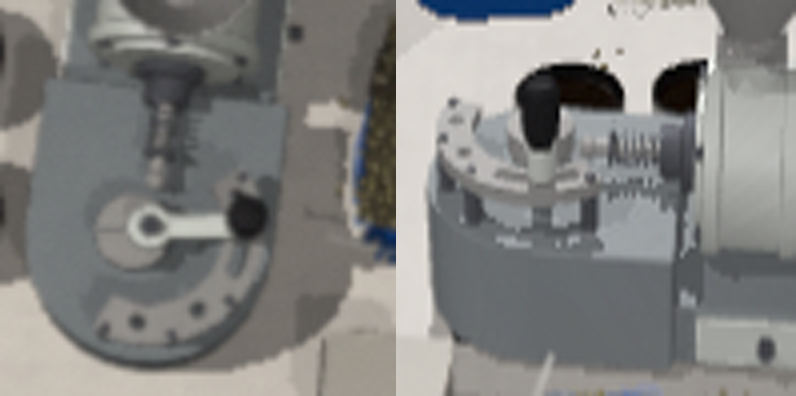

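The crop shows the hub at (151,225), the knob top at (247,216), the fine hole at (137,321) and the medium hole at (199,309). In the side crop the knob is around (540,98).

Run:
```python
from h import *
c=load('pics/top0.npy');s=load('pics/side0.npy')
f=lambda x,y,z:onz(c,(x+.5)/4.4-.5+250,(y+.5)/4.4-.5+175,z)
hub=f(151,225,137);kn=f(247,216,181);fi=f(137,321,118);me=f(199,309,118)
for n,p in(('hub',hub),('knob',kn),('fine',fi),('med',me)):print(n,p.round(1),np.linalg.norm((p-hub)[:2]).round(1),np.degrees(np.arctan2(*(p-hub)[1::-1])).round(1))
# black blobs
for n,cc,box in(('top',c,(298,215,314,233)),('side',s,(255,215,275,236))):
    x0,y0,x1,y1=box;m=(cc['pixels'][y0:y1,x0:x1].max(2)<45);v,u=np.nonzero(m);print(n,u.mean()+x0,v.mean()+y0,u.min()+x0,u.max()+x0,v.min()+y0,v.max()+y0,m.sum())
    if n=='top':r1=ray(cc,u.mean()+x0,v.mean()+y0)
    else:r2=ray(cc,u.mean()+x0,v.mean()+y0)
A=np.c_[r1[1],-r2[1]];t=np.linalg.lstsq(A,r2[0]-r1[0],rcond=None)[0]
p,q=r1[0]+t[0]*r1[1],r2[0]+t[1]*r2[1];print(p.round(1),q.round(1))
```

```text
hub [538.8 -73.9 137. ] 0.0 0.0
knob [ 537.9 -134.2  181. ] 60.3 -90.8
fine [477.8 -65.1 118. ] 61.6 171.8
med [ 486.  -105.9  118. ] 61.8 -148.8
top 306.0344827586207 223.79310344827587 303 310 219 228 58
side 266.86013986013984 221.1048951048951 260 274 215 229 143
[ 540.6 -136.1  163. ] [ 542.8 -135.8  163.3]
```

The measurements agree. The knob is about (538,-135), the axis (538.5,-74), and the fine direction is about 173° with the hole near (477.5,-66). I'll turn the hand to yaw π, raise it slightly, then cross over.

```bash
python3 -m handwheel '[[[0,0,-5.95],[0,0,-0.01],0],[[0,0,-5.95],[0,0,-0.01],0],[[0,0,-5.9],[0,0,-0.01],0]]'
python3 -m handwheel '[[[0,0,0],[-0.0165,-0.0365,0],0],[[0,0,0],[-0.0165,-0.0365,0],0],[[0,0,0],[-0.0165,-0.0365,0],0],[[0,0,0],[-0.0165,-0.0365,0],0],[[0,0,0],[-0.0165,-0.0365,0],0]]'
python3 -m handwheel '[[[0,0,0],[-0.0165,-0.0365,0],0],[[0,0,0],[-0.0165,-0.0365,0],0],[[0,0,0],[-0.0165,-0.0365,0],0],[[0,0,0],[-0.0165,-0.0365,0],0],[[0,0,0],[-0.0165,-0.0365,0],0]]'
```

```text
clock: 0.35
eef_pos: [198.6, 618.4, 221.8]
tool_rot: [-3.14, -0.0, -3.137]
force: [-0.7, 0.2, 1.1]
width: 85.4
gripper_force: 0.0
clock: 0.77
eef_pos: [281.5, 434.2, 221.9]
tool_rot: [-3.141, -0.0, -3.141]
force: [1.0, 0.6, -0.2]
width: 85.1
gripper_force: 0.0
clock: 1.18
eef_pos: [363.9, 251.9, 222.1]
tool_rot: [-3.141, -0.0, -3.141]
force: [1.1, 0.1, 0.5]
width: 85.6
gripper_force: 0.0
```

```bash
python3 -m handwheel '[[[0,0,0],[-0.0165,-0.0365,0],0],[[0,0,0],[-0.0165,-0.0365,0],0],[[0,0,0],[-0.0165,-0.0365,0],0],[[0,0,0],[-0.0165,-0.0365,0],0],[[0,0,0],[-0.0165,-0.0365,0],0]]'
python3 -m handwheel '[[[0,0,0],[-0.0165,-0.0365,0],0],[[0,0,0],[-0.0165,-0.0365,0],0],[[0,0,0],[-0.0165,-0.0365,0],0],[[0,0,0],[-0.0165,-0.0365,0],0],[[0,0,0],[-0.0165,-0.0365,0],0]]'
python3 -m handwheel '[[[0,0,0],[-0.009,-0.022,0],0],[[0,0,0],[0,0,0],0]]'
python3 - <<'E'
from h import *
s=grab('side','pics/s1.png');t=grab('top','pics/t1.png')
a=cv2.resize(s['pixels'][140:260,210:330,::-1],(398,398),interpolation=2);b=cv2.resize(t['pixels'][165:265,240:340,::-1],(398,398),interpolation=2)
cv2.imwrite('pics/z1.png',np.hstack([a,b]))
E
```

```text
clock: 1.6
eef_pos: [446.4, 69.4, 222.2]
tool_rot: [3.142, -0.0, 3.142]
force: [-0.0, 1.1, 0.1]
width: 85.5
gripper_force: 0.0
clock: 2.02
eef_pos: [528.8, -113.1, 222.0]
tool_rot: [3.141, -0.001, 3.141]
force: [-0.6, 0.4, -0.8]
width: 85.3
gripper_force: 0.0
clock: 2.18
eef_pos: [538.6, -140.4, 221.8]
tool_rot: [-3.137, 0.001, 3.133]
force: [0.2, -0.4, 0.7]
width: 85.7
gripper_force: 0.0
```

View pics/z1.png

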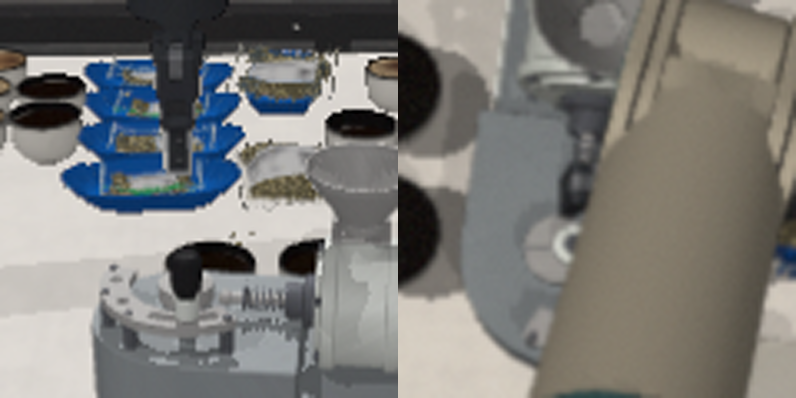

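The side crop shows the near finger at about (178,150), slightly left of the knob at (185,265). In the top view the forearm hides the knob. I'll quantify the x offset in the side view.

Run:
```python
from h import *
s=load('pics/s1.npy');g=s['pixels'].max(2)
for v in (176,180,184,188,216,219,222,225,228):
    u=np.nonzero(g[v,250:285]<75)[0]+250; print(v,u.min() if len(u) else 0,u.max() if len(u) else 0,len(u), g[v,254:280].tolist())
e=ctrl.read_state()['eef_pos'];print(e.round(1))
for x in(536,539,542,545):print(x,proj(s,[x,-135,165]))
print('finger',proj(s,[e[0],e[1]-45,e[2]+13]),proj(s,[e[0],e[1]-45,e[2]+30]))
```

```text
176 258 268 11 [118, 119, 121, 122, 55, 44, 45, 48, 51, 50, 50, 50, 48, 45, 43, 115, 116, 116, 111, 113, 115, 108, 113, 126, 207, 208]
180 261 265 5 [122, 120, 132, 125, 120, 155, 107, 44, 36, 37, 36, 37, 82, 122, 132, 140, 134, 133, 133, 141, 157, 133, 135, 135, 133, 135]
184 261 265 5 [105, 84, 102, 126, 165, 158, 113, 48, 43, 41, 39, 40, 78, 122, 136, 95, 131, 149, 169, 163, 156, 161, 150, 142, 125, 104]
188 261 266 6 [133, 133, 133, 134, 133, 177, 133, 50, 42, 56, 57, 42, 60, 121, 133, 137, 137, 130, 133, 120, 130, 129, 134, 117, 116, 110]
216 262 284 23 [216, 215, 214, 201, 201, 201, 192, 82, 36, 43, 46, 49, 48, 50, 43, 32, 14, 12, 13, 17, 18, 20, 18, 21, 28, 24]
219 260 284 25 [199, 199, 200, 200, 200, 147, 37, 26, 27, 28, 31, 31, 29, 27, 26, 24, 21, 19, 18, 18, 20, 18, 20, 18, 20, 17]
222 262 270 9 [197, 193, 193, 178, 179, 162, 165, 79, 29, 27, 26, 25, 25, 24, 24, 20, 21, 182, 176, 146, 143, 141, 119, 113, 114, 99]
225 262 270 9 [167, 167, 167, 166, 185, 186, 186, 111, 33, 26, 27, 25, 24, 24, 22, 22, 62, 170, 172, 172, 150, 167, 167, 167, 168, 168]
228 263 284 7 [149, 162, 163, 149, 117, 117, 139, 168, 107, 29, 22, 23, 23, 22, 22, 83, 111, 109, 106, 100, 120, 150, 153, 171, 170, 156]
[ 537.1 -133.8  221.5]
536 (np.float64(264.35545511642454), np.float64(220.45276071292406))
539 (np.float64(265.4516090231586), np.float64(220.43719023652412))
542 (np.float64(266.54769156372805), np.float64(220.42160852363838))
545 (np.float64(267.64369762274856), np.float64(220.40601565313366))
finger (np.float64(263.9756446222137), np.float64(204.8518973855006)) (np.float64(263.82724816423445), np.float64(198.86806346817804))
```

Run:
```python
from h import *
s=grab('side','pics/s2.png');e=ctrl.read_state()['eef_pos'];print(e)
im=cv2.resize(s['pixels'][110:240,200:340,::-1],None,fx=4.5,fy=4.5,interpolation=2)
for dy,col in((-45,(0,0,255)),(0,(0,255,0)),(45,(255,0,255))):
    u,v=proj(s,e+[0,dy,13 if dy else 0]);print(dy,u,v);cv2.drawMarker(im,(int((u-200)*4.5),int((v-110)*4.5)),col,1,12)
cv2.imwrite('pics/z2.png',im)
```

```text
[ 536.98721126 -132.22674308  221.61540026]
-45 263.9425740661828 204.5339109985082
0 264.2723229007896 201.4077743751983
45 264.37457880851025 190.04738752620733
```

View pics/z2.png

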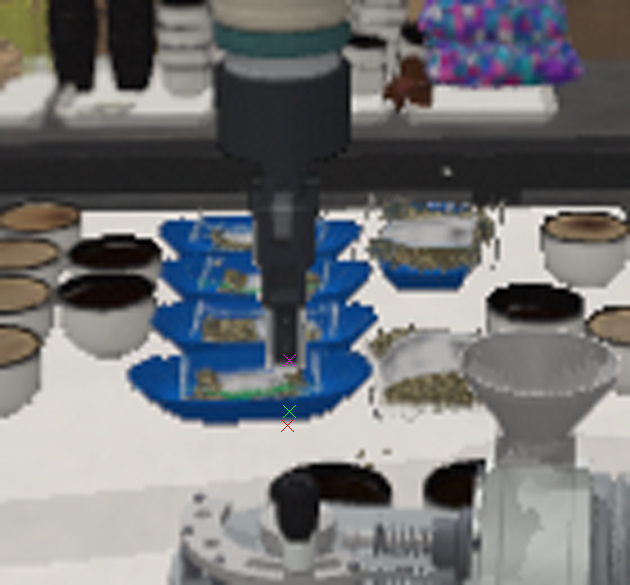

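The side view shows only one finger tip, at crop (285,360). That matches the far-finger prediction, but there is no near finger at the red mark. I'll check the heights by triangulating the far finger with the top view.

Run:
```python
from h import *
t=load('pics/t1.npy');s=load('pics/s1.npy')
g=t['pixels'].max(2)[195:225,276:294];a=load('pics/top0.npy')['pixels'].max(2)[195:225,276:294]
m=(g<70)&(a>80);v,u=np.nonzero(m);print(u.min()+276,u.max()+276,v.min()+195,v.max()+195)
for z in(220,235,270):print(z,onz(t,282,213,z).round(1),onz(t,282,218,z).round(1))
o,d=ray(s,263.3,191)
for y in(-180,-132,-90,-75):k=(y-o[1])/d[1];print(y,(o+k*d).round(1))
st=ctrl.read_state();print({k:np.round(st[k],3).tolist() for k in('eef_pos','tool_rot','qpos','qd','width')})
```

```text
281 287 205 219
220 [560.7 -67.8 220. ] [546.9 -67.8 220. ]
235 [557.9 -67.7 235. ] [544.3 -67.8 235. ]
270 [551.4 -67.5 270. ] [538.2 -67.6 270. ]
-180 [ 536.3 -180.   274. ]
-132 [ 535.1 -132.   252.2]
-90 [534. -90. 233.]
-75 [533.6 -75.  226.2]
{'eef_pos': [536.987, -132.227, 221.615], 'tool_rot': [3.14, -0.002, -3.142], 'qpos': [0.106, 0.458, 0.126, 1.756, -0.07, 0.934, 1.832], 'qd': [-0.026, -0.013, -0.014, 0.013, 0.002, -0.001, 0.001], 'width': 85.241}
```

Run:
```python
from h import *
a=load('pics/side0.npy')['pixels'].astype(int);b=load('pics/s2.npy')['pixels'].astype(int)
d=abs(a-b).max(2)>40
for v in range(140,212,4):
    u=np.nonzero(d[v,240:300])[0]+240;print(v,u.min() if len(u) else '',u.max() if len(u) else '',len(u))
s=load('pics/s2.npy')
for y in(-170,-132,-90):print(y,[np.round(proj(s,[537,y,z])).tolist() for z in(235,295,385)])
```

```text
140   0
144   0
148   0
152   0
156 256 270 9
160 256 269 14
164 257 269 13
168 256 269 14
172 258 267 10
176 257 268 12
180 259 267 9
184 259 267 8
188 259 267 9
192 261 265 5
196   0
200   0
204   0
208   0
-170 [[264.0, 203.0], [263.0, 182.0], [263.0, 147.0]]
-132 [[264.0, 197.0], [264.0, 176.0], [263.0, 143.0]]
-90 [[264.0, 190.0], [264.0, 170.0], [263.0, 138.0]]
```

The near finger can't be made out. I'll check by closing the hand in the air (the tip should come to row 201) while nudging x.

```bash
python3 -m handwheel '[[[0,0,0],[-0.003,0.002,0],1],[[0,0,0],[0,0,0],1],[[0,0,0],[0,0,0],1],[[0,0,0],[0,0,0],1],[[0,0,0],[0,0,0],1]]'
python3 - <<'E'
from h import *
s=grab('side','pics/s3.png');a=load('pics/side0.npy')['pixels'].astype(int);b=s['pixels'].astype(int)
d=abs(a-b).max(2)>40
for v in range(172,214,3):
    u=np.nonzero(d[v,240:300])[0]+240;print(v,u.min() if len(u) else '',u.max() if len(u) else '',len(u))
st=ctrl.read_state();print(st['eef_pos'],st['width'],proj(s,st['eef_pos']))
E
```

```text
clock: 2.75
eef_pos: [540.6, -130.6, 222.3]
tool_rot: [3.142, 0.0, -3.141]
force: [-0.6, 0.0, 0.2]
width: 25.6
gripper_force: 0.0
172 260 269 10
175 259 269 11
178 261 268 8
181 262 267 6
184 262 266 5
187 261 268 8
190 261 268 8
193   0
196   0
199   0
202   0
205   0
208   0
211   0
[ 540.61084939 -130.80852129  222.30417753] 17.169483826622628 (np.float64(265.6250015841019), np.float64(200.92707857263005))
```

The tip stays near row 192 whether the hand is open or closed. The hand may be about 25 mm higher than reported, so I'll open it, descend in part and watch both the tip and the force.

```bash
python3 -m handwheel '[[[0,0,0],[0,-0.004,0],0.1],[[0,0,0],[0,0,0],0.1],[[0,0,0],[0,0,0.015],0.1],[[0,0,0],[0,0,0.015],0.1],[[0,0,0],[0,0,0],0.1]]'
python3 - <<'E'
from h import *
s=grab('side','pics/s4.png');t=grab('top','pics/t4.png')
st=ctrl.read_state();print(st['eef_pos'],st['width'],proj(s,st['eef_pos']))
a=cv2.resize(s['pixels'][140:240,215:315,::-1],(398,398),interpolation=2);b=cv2.resize(t['pixels'][165:265,240:340,::-1],(398,398),interpolation=2)
cv2.imwrite('pics/z4.png',np.hstack([a,b]))
E
```

```text
clock: 3.22
eef_pos: [538.7, -135.0, 189.9]
tool_rot: [3.141, -0.005, 3.141]
force: [-0.5, 0.3, -0.5]
width: 76.4
gripper_force: 0.0
[ 540.31980925 -135.3781181   192.05055232] 76.9141828055766 (np.float64(265.7298696668332), np.float64(211.72531052479658))
```

View pics/z4.png

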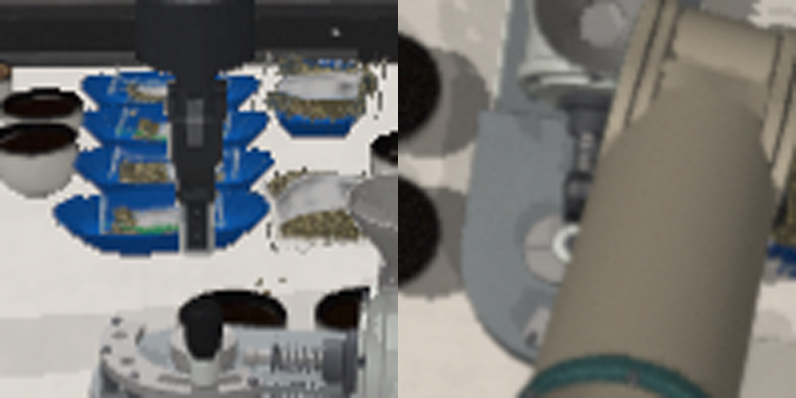

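The side crop shows the finger tip at (197,252) and the knob at (204,330), so the hand needs about 4 mm more in +x. I'll descend another 30 mm and watch whether a finger covers the knob.

```bash
python3 -m handwheel '[[[0,0,0],[-0.004,0,0.01],0.1],[[0,0,0],[0,0,0.01],0.1],[[0,0,0],[0,0,0.01],0.1],[[0,0,0],[0,0,0],0.1]]'
python3 - <<'E'
from h import *
s=grab('side','pics/s5.png')
st=ctrl.read_state();print(st['eef_pos'],st['force'],proj(s,st['eef_pos']))
cv2.imwrite('pics/z5.png',cv2.resize(s['pixels'][160:250,220:320,::-1],None,fx=5.5,fy=5.5,interpolation=2))
E
```

```text
clock: 3.65
eef_pos: [543.0, -134.7, 159.9]
tool_rot: [3.141, -0.004, -3.142]
force: [0.0, 0.1, 0.0]
width: 77.0
gripper_force: 0.0
[ 543.47727072 -134.88717057  160.73706523] [0.98153746 0.02900526 0.93581235] (np.float64(267.1172649541544), np.float64(221.7578791272693))
```

View pics/z5.png

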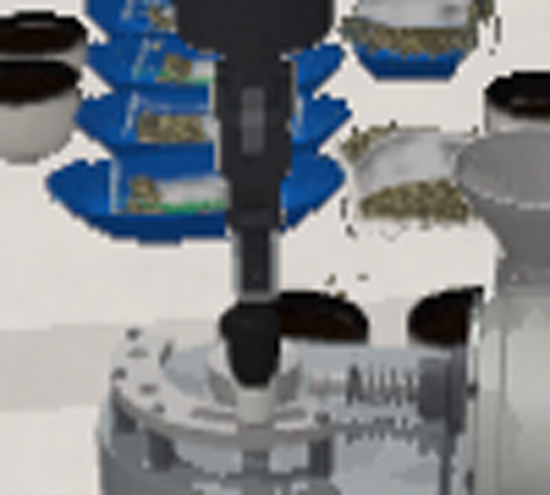

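The finger is now aligned with the knob in x (finger at 253, knob at 251), and its tip is just at the knob top (row 298). I'll go down to grip height and look again.

```bash
python3 -m handwheel '[[[0,0,0],[0,0,0.007],0.1],[[0,0,0],[0,0,0.007],0.1],[[0,0,0],[0,0,0],0.1]]'
python3 - <<'E'
from h import *
s=grab('side','pics/s6.png')
st=ctrl.read_state();print(st['eef_pos'],st['force'],proj(s,st['eef_pos']))
cv2.imwrite('pics/z6.png',cv2.resize(s['pixels'][160:250,220:320,::-1],None,fx=5.5,fy=5.5,interpolation=2))
E
```

```text
clock: 3.95
eef_pos: [543.7, -134.9, 146.9]
tool_rot: [3.141, -0.002, 3.141]
force: [-0.3, 0.8, -0.2]
width: 76.7
gripper_force: 0.0
[ 543.9869998  -135.00327886  147.38353441] [-0.22654926  0.17262837 -0.18621391] (np.float64(267.39419694135745), np.float64(226.01609854813736))
```

View pics/z6.png

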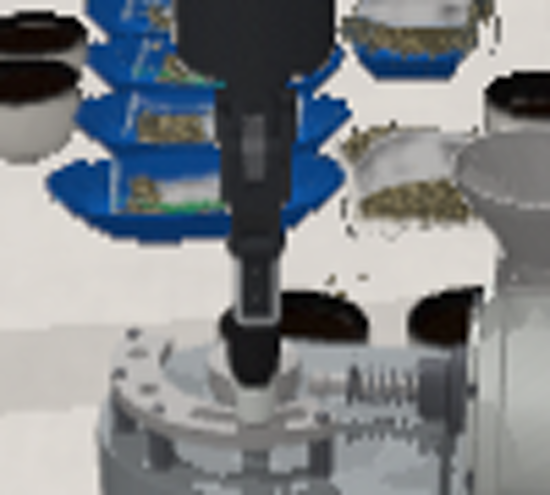

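The tip, at crop (254,323), now covers the top of the knob, so this is the near finger. It sits about 25 mm higher than the reported TCP implies. I'll keep descending in small steps and watch the force.

```bash
python3 -m handwheel '[[[0,0,0],[0,0,0.005],0.1],[[0,0,0],[0,0,0.004],0.1],[[0,0,0],[0,0,0],0.1]]'
python3 - <<'E'
from h import *
s=grab('side','pics/s7.png');b=s['pixels'].max(2)
print(b[212:234,264:268].mean(1).round().tolist(), proj(s,[543,-173,150]),proj(s,[543,-173,176]),proj(s,[543,-135,181]),proj(s,[543,-135,149]))
b=load('pics/s6.npy')['pixels'].max(2);print(b[212:234,264:268].mean(1).round().tolist())
E
```

```text
clock: 4.25
eef_pos: [544.1, -135.0, 138.4]
tool_rot: [3.141, -0.001, 3.141]
force: [-0.3, 0.0, 0.7]
width: 76.8
gripper_force: 0.0
[42.0, 48.0, 48.0, 48.0, 48.0, 48.0, 47.0, 50.0, 81.0, 116.0, 43.0, 25.0, 25.0, 25.0, 25.0, 25.0, 22.0, 27.0, 93.0, 162.0, 158.0, 159.0] (np.float64(266.92989602880937), np.float64(232.16050355613294)) (np.float64(266.739359909103), np.float64(223.6606765428392)) (np.float64(266.8001123511206), np.float64(215.2537408088176)) (np.float64(267.0250132885791), np.float64(225.50991466970186))
[43.0, 44.0, 46.0, 42.0, 42.0, 69.0, 116.0, 52.0, 26.0, 25.0, 26.0, 25.0, 25.0, 25.0, 25.0, 24.0, 22.0, 27.0, 92.0, 162.0, 158.0, 159.0]
```

```bash
python3 -m handwheel '[[[0,0,0],[0,0,0],1],[[0,0,0],[0,0,0],1],[[0,0,0],[0,0,0],1],[[0,0,0],[0,0,0],1],[[0,0,0],[0,0,0],1]]'
python3 - <<'E'
from h import *
s=grab('side','pics/s8.png');st=ctrl.read_state();print(st['eef_pos'],st['force'],st['width'],st['gripper_force'])
cv2.imwrite('pics/z8.png',cv2.resize(s['pixels'][160:250,220:320,::-1],None,fx=5.5,fy=5.5,interpolation=2))
E
```

```text
clock: 4.72
eef_pos: [545.0, -135.0, 139.8]
tool_rot: [3.141, 0.001, 3.142]
force: [-1.2, -0.0, 2.4]
width: 21.7
gripper_force: 58.7
[ 544.9420193  -135.00090786  139.76778986] [-0.96541703 -0.41256834  5.08080577] 21.72634165408092 58.59793245792389
```

View pics/z8.png

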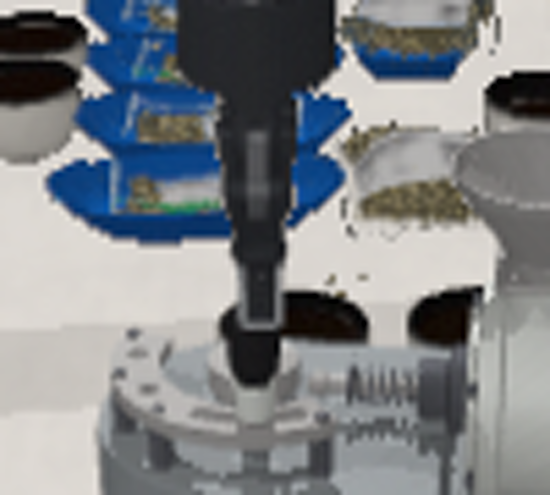

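The hand closed on the top of the knob: width is 21.7 mm rather than 27, and the tip is at crop row 325. It is still too high and about 5 mm too far in +x. I'll open, shift and go down 24 mm under watch.

```bash
python3 -m handwheel '[[[0,0,0],[0,0,0],0.2],[[0,0,0],[0,0,0],0.2],[[0,0,0],[0.004,0,0],0.2],[[0,0,0],[0,0,0.006],0.2],[[0,0,0],[0,0,0.006],0.2]]'
python3 -m handwheel '[[[0,0,0],[0,0,0.006],0.2],[[0,0,0],[0,0,0],0.2]]'
```

```text
clock: 5.18
eef_pos: [540.5, -135.3, 126.9]
tool_rot: [-3.141, 0.0, 3.141]
force: [0.2, -0.7, 0.3]
width: 68.5
gripper_force: 0.0
clock: 5.35
eef_pos: [539.5, -134.9, 119.5]
tool_rot: [3.141, -0.003, 3.141]
force: [0.3, -0.3, -0.6]
width: 68.5
gripper_force: 0.0
```

```bash
python3 -m handwheel '[[[0,0,0],[0,0,0.003],1],[[0,0,0],[0,0,0],1],[[0,0,0],[0,0,0],1],[[0,0,0],[0,0,0],1],[[0,0,0],[0,0,0],1]]'
python3 - <<'E'
from h import *
s=grab('side','pics/s9.png');st=ctrl.read_state();print(st['eef_pos'],st['force'],st['width'],st['gripper_force'])
b=s['pixels'].max(2);print(b[212:236,264:268].mean(1).round().tolist())
print(b[218,254:280].tolist())
E
```

```text
clock: 5.77
eef_pos: [540.8, -135.0, 118.5]
tool_rot: [3.141, 0.0, -3.142]
force: [-0.2, 1.4, 1.1]
width: 25.1
gripper_force: 58.8
[ 540.77077735 -135.00800083  118.45587532] [0.25016014 0.81208391 2.06837485] 25.172719938297394 58.82874011993408
[41.0, 48.0, 39.0, 37.0, 39.0, 38.0, 38.0, 41.0, 40.0, 40.0, 41.0, 40.0, 40.0, 68.0, 114.0, 47.0, 22.0, 26.0, 93.0, 162.0, 158.0, 158.0, 159.0, 158.0]
[200, 199, 199, 200, 215, 171, 42, 53, 130, 69, 39, 38, 38, 39, 83, 122, 30, 18, 19, 18, 19, 18, 18, 17, 19, 16]
```

The grip now holds the knob body: width 25 mm, 59 N, tip 4 px above the knob's lower edge. Next I lift by 12 mm.

```bash
python3 -m handwheel '[[[0,0,0],[0,0,-0.004],1],[[0,0,0],[0,0,-0.004],1],[[0,0,0],[0,0,-0.004],1],[[0,0,0],[0,0,0],1]]'
python3 - <<'E'
from h import *
s=grab('side','pics/s10.png');st=ctrl.read_state();print(st['eef_pos'],st['force'],st['width'],st['gripper_force'])
b=s['pixels'].max(2);print(b[212:236,264:268].mean(1).round().tolist())
E
```

```text
clock: 6.15
eef_pos: [540.4, -135.0, 130.4]
tool_rot: [3.141, -0.001, 3.142]
force: [1.6, 0.6, -8.2]
width: 25.1
gripper_force: 59.4
[ 540.40326475 -134.94929058  130.10416803] [ 1.01822913  0.45337343 -8.62781983] 24.580495353953804 59.34873104095459
[38.0, 39.0, 39.0, 40.0, 39.0, 41.0, 41.0, 40.0, 41.0, 68.0, 114.0, 46.0, 23.0, 22.0, 79.0, 147.0, 156.0, 154.0, 151.0, 166.0, 157.0, 158.0, 158.0, 158.0]
```

It lifted cleanly: 11.6 mm of rise with an 8.2 N spring load. Now the arc about (539,-73), R 62, from 271° to 173°.

```bash
python3 -m handwheel '[[[0,0,0],[0.0108,0.0008,0],1],[[0,0,0],[0.0105,0.0026,0],1],[[0,0,0],[0.0099,0.0044,0],1],[[0,0,0],[0,0,0],1]]'
```

```text
clock: 6.53
eef_pos: [507.4, -126.2, 129.9]
tool_rot: [3.14, -0.002, -3.141]
force: [-1.5, 1.2, -9.0]
width: 24.9
gripper_force: 59.3
```

```bash
python3 -m handwheel '[[[0,0,0],[0.009,0.006,0],1],[[0,0,0],[0.0078,0.0075,0],1],[[0,0,0],[0.0064,0.0087,0],1],[[0,0,0],[0,0,0],1]]'
```

```text
clock: 6.87
eef_pos: [485.7, -104.5, 130.3]
tool_rot: [3.142, -0.0, -3.141]
force: [0.6, 2.2, -8.6]
width: 25.2
gripper_force: 59.7
```

```bash
python3 -m handwheel '[[[0,0,0],[0.0047,0.0097,0],1],[[0,0,0],[0.003,0.0104,0],1],[[0,0,0],[0.0011,0.0097,0],1],[[0,0,0],[-0.0004,0.0097,0],1],[[0,0,0],[0,0,0],1]]'
python3 - <<'E'
from h import *
t=grab('top','pics/t11.png');s=grab('side','pics/s11.png');st=ctrl.read_state();print(st['eef_pos'],st['force'],st['width'])
cv2.imwrite('pics/z11.png',np.hstack([cv2.resize(s['pixels'][175:255,215:315,::-1],(398,318),interpolation=2),cv2.resize(t['pixels'][180:260,240:340,::-1],(398,318),interpolation=2)]))
E
```

```text
clock: 7.28
eef_pos: [477.7, -64.6, 130.1]
tool_rot: [3.141, -0.001, -3.141]
force: [2.3, 3.7, -8.9]
width: 24.9
gripper_force: 59.9
[477.76116123 -64.27213469 130.0134783 ] [ 1.24136396  3.63839105 -8.67461833] 25.12680483516387
```

View pics/z11.png

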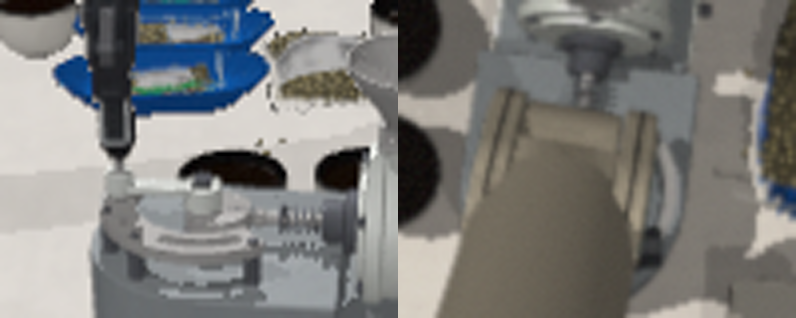

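The arm now points to the front, with the sleeve at crop (118,185). I'll nudge it to y ≈ -65.5, lower 6 mm and feel for the hole.

```bash
python3 -m handwheel '[[[0,0,0],[0,-0.001,0],1],[[0,0,0],[0,0,0.003],1],[[0,0,0],[0,0,0.003],1],[[0,0,0],[0,0,0],1]]'
```

```text
clock: 7.72
eef_pos: [477.6, -65.1, 123.8]
tool_rot: [3.14, -0.001, -3.141]
force: [0.6, 5.8, -7.8]
width: 24.9
gripper_force: 60.1
```

It is still being pulled down at about 5.5 mm lift, so the pin has entered the hole. The side force (+y) calls for easing 1 mm toward +y; then I lower the rest.

```bash
python3 -m handwheel '[[[0,0,0],[0,0.001,0.002],1],[[0,0,0],[0,0,0.002],1],[[0,0,0],[0,0,0.0015],1],[[0,0,0],[0,0,0],1]]'
```

```text
clock: 8.05
eef_pos: [477.7, -65.1, 118.6]
tool_rot: [3.141, -0.001, 3.142]
force: [0.7, 4.1, -5.2]
width: 25.3
gripper_force: 60.3
```

Back to the home height. I'll release, rise and check.

```bash
python3 -m handwheel '[[[0,0,0],[0,0,0],0.2],[[0,0,0],[0,0,0],0.2],[[0,0,0],[0,0,0],0.2],[[0,0,0],[0,0,0],0.2],[[0,0,0],[0,0,0],0.2]]'
python3 -m handwheel '[[[0,0,0],[0,0,-0.02],0.2],[[0,0,0],[0,0,-0.04],0.2],[[0,0,0],[0,0,-0.04],0.2],[[0,0,0],[0,0.03,-0.02],0.2],[[0,0,0],[0,0.04,0],0.2]]'
python3 -m handwheel '[[[0,0,0],[0,0.0417,0],0.2],[[0,0,0],[0,0.0417,0],0.2],[[0,0,0],[0,0.0417,0],0.2],[[0,0,0],[0,0.0417,0],0.2],[[0,0,0],[0,0,0],0.2]]'
python3 - <<'E'
from h import *
t=grab('top','pics/t12.png');s=grab('side','pics/s12.png')
cv2.imwrite('pics/z12.png',np.hstack([cv2.resize(s['pixels'][175:255,215:315,::-1],(398,318),interpolation=2),cv2.resize(t['pixels'][185:265,245:325,::-1],(398,398),interpolation=2)[:318]]))
E
```

```text
clock: 8.47
eef_pos: [478.2, -66.3, 119.0]
tool_rot: [-3.141, 0.001, 3.141]
force: [0.7, 0.3, -0.3]
width: 68.6
gripper_force: 0.0
clock: 8.88
eef_pos: [481.7, 1.0, 243.8]
tool_rot: [-3.14, 0.011, 3.133]
force: [1.9, 0.1, -1.1]
width: 68.1
gripper_force: 0.0
clock: 9.3
eef_pos: [476.9, 181.6, 238.9]
tool_rot: [3.135, 0.001, -3.129]
force: [0.5, 0.3, 0.5]
width: 68.2
gripper_force: 0.0
```

View pics/z12.png

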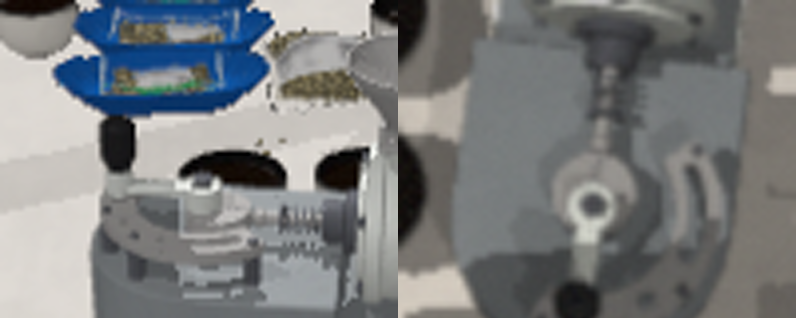

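The picture shows the arm pointing to the front, knob at (118,145) in the side crop, and the cam's scribed line toward the rod. I'll check the pin height from the knob's rows against the start.

Run:
```python
from h import *
a=load('pics/side0.npy');b=load('pics/s12.npy')
for im,u,p in((a,266,[540,-135]),(b,244,[477.5,-66])):
    col=im['pixels'].max(2)[195:240,u-2:u+3].mean(1).round().astype(int);print(col.tolist())
    print(195+np.nonzero(col<60)[0][[0,-1]],[proj(im,p+[z])[1].round(1) for z in(149,157.5,181)])
```

```text
[101, 124, 120, 118, 103, 103, 102, 101, 139, 217, 217, 217, 216, 216, 216, 216, 217, 211, 149, 43, 41, 48, 54, 34, 29, 25, 26, 25, 24, 24, 24, 24, 24, 22, 29, 94, 158, 155, 155, 155, 154, 143, 110, 121, 120]
[214 229] [np.float64(225.5), np.float64(222.8), np.float64(215.3)]
[108, 119, 107, 99, 122, 100, 100, 100, 93, 40, 25, 28, 31, 28, 25, 25, 25, 25, 25, 26, 24, 26, 36, 97, 159, 157, 158, 157, 153, 138, 110, 122, 114, 116, 121, 119, 119, 122, 120, 114, 103, 89, 81, 90, 109]
[204 217] [np.float64(214.2), np.float64(211.6), np.float64(204.3)]
```

```bash
python3 -c "
from cell import ctrl
print(ctrl.finish_job())"
```

```text
the job is handed in; nothing more can be done
None
```

The mill is set to fine and the job is handed in: the pin is down in the fine hole to within what the camera resolves, the cam's scribed line points at the push rod, and the hand is clear, at about 9 s on the robot clock. No verdict came back, and I did not check the bowls, tray, tin and spoon for movement, though nothing touched them that I could see.

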